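# Restock the tin drawer, snug the row, shut the drawer

### The job

Stand the green and red tins upright in the lane of the open drawer, squared up side by side in one row with the blue tin already there (any order), and slide the steel bookend along until all three are held snug, without gaps, against the sprung copper plate at the other end, pressing that plate in a little but never ramming the tins hard against it. Then push the drawer fully home until it drops into its detent, and leave everything else on the counter where it is.

Things in the scene. Friction and masses are not known exactly. Their poses are not given: they have to be found in the camera images.
- tin_green: rectangular green tin with a pale paper band and a small steel disc on its lid, 52 (its x) x 40 (its y) x 66 mm high, about 0.12 kg, origin at the centre of its underside, z up; starts loose on the counter left or right of the drawer
- tin_red: rectangular red tin with a pale paper band and a small steel disc on its lid, 52 (its x) x 40 (its y) x 66 mm high, about 0.12 kg, origin at the centre of its underside, z up; starts loose on the counter on the other side of the drawer
- tin_blue: rectangular blue tin with a pale paper band and a small steel disc on its lid, 52 (its x) x 40 (its y) x 66 mm high, about 0.12 kg, origin at the centre of its underside, z up; starts standing in the drawer's lane, roughly square to it, its left side 15 to 80 mm short of the copper plate
- drawer (a joint): opening of the drawer of a low wooden unit fixed to the counter, m: 0 fully home, 0.17 fully open as at the start; it closes along +x of point lane. Sliding friction about 2 N; over the last 11 mm a sprung ball detent resists (about 10 N in all), then from about 4 mm out it pulls the drawer home to a hard stop. Unit 370 mm wide, 280 deep, top 94 mm above the counter; its opening clears the tins
- drawer_front (a point): on the outer (robot-side) face of the drawer's flat front panel, mid-width, 60 mm above the counter; axes as point lane. Panel 366 mm wide, 12 thick, from 6 to 82 mm above the counter; no handle, only a flat brass strip near its top. Home, its face is flush with the unit's face
- lane (a point): middle of the dark lane for the tins, on the drawer floor (12 mm above the counter); moves with the drawer. x points away from the robot into the unit, y left along the lane, z up. Lane 62 mm wide (x) between brass lips 8 mm high. Tins stand with their 40 mm side along y. Front panel's inner face at x = -73 mm, unit's face (drawer open) at +85; side walls at y = +-165 mm, 22 mm high
- lane_end (a point): left end of the lane, on the drawer floor, 165 mm along +y from point lane. Near it a copper plate (54 mm wide, 57 high) stands across the lane, its face somewhere 25 to 55 mm short of this point: its place is not reported, find it by touch or sight. It is sprung: yields up to 8 mm towards +y, at 2 N rising to 6 N, then is solid
- bookend: steel bookend that slides along y of point lane, from y = -120 to +70 mm, starts near the -y end and stays where it is left; sliding friction about 7.5 N, and each tin it pushes adds 0.3 to 1.5 N. Origin on the lane floor at the middle of its flat face towards the tins (looks to +y); face 54 mm wide, 4 thick, 62 high; axes as point lane
- bookend_rib (a point): grip point on the bookend's upright rib, 45 mm above the lane floor and 21 mm behind (-y) the face: the rib is 10 mm thick (x), reaches from the face to 37 mm behind it, 62 mm high, free on both x sides. Axes as point lane
- dosing_cup: stainless dosing cup, 58 mm across, 55 mm high, origin at its underside centre; leave it alone
- saucer: frosted glass saucer, 120 mm across, 18 mm high, origin at its underside centre; leave it alone
- jug: copper milk jug, about 92 mm across, 105 mm high, handle to its +y reaching 78 mm from its axis, origin at its underside centre; leave it alone
- tamper: steel tamper standing on its 58 mm base, 88 mm high, origin at its underside centre; leave it alone
- thermometer: dial thermometer lying flat: dial 44 mm across, 12 mm thick, origin under the dial's centre, stem 6 mm thick reaching 131 mm along its x; leave it alone
Not all that is in view belongs to the job. Several things look just like the tin_red: the one meant starts farthest from the robot's base.

How it is judged:
By the outcome, as a careful person would: the job done as asked, in the order asked, and still so for the second after the job is handed in, with the robot touching nothing.
It also fails if it takes over 72 s, if anything falls off the work surface, if the arm or the gripper's body presses on something with over 40 N, if the wrist force passes 120 N, or if a joint passes its speed limit or range.

### The arm

A 6-joint arm with a two-finger parallel gripper is mounted at the origin on the work surface. World frame = base frame: x ahead of the robot, y to its left, z up, the work surface at z = 0. Lengths are in m, angles in degrees, forces in N, time in s.
With the tool pointing down it reaches from about 0.35 to 0.875 m from the base axis. Payload 4.2 kg.
Tool frame: the origin (TCP) lies at the very end of the fingers, on their centre line; the grasp point (between the pads) lies 19 mm behind it; z points along the fingers, y is the line along which they close (so a half turn about z gives the same grasp; the last joint's range is limited). The gripper opens to 87 mm and grips with 3 to 60 N. Pads are 19 mm wide; open, the fingers measure 117 mm over their backs; the gripper's body (75 mm by 190 mm) begins 51 mm behind the grasp point.
Start: joints at [84.259, 22.042, 0.453, 0, -68.411, -14.817], TCP at [0.219, 0.585, 0.223] pointing down, gripper open.
Joint ranges: [-179.83, 179.83], [-69.29, 118.12], [-61.27, 80.66], [-181.25, 117.63], [-171.15, -9.14], [-177.46, 177.46]. Speed limits (degrees/s): [159.86, 159.86, 180, 180, 180, 180].

### API

Orientations are given as a 3x3 rotation matrix whose columns are the frame's x, y, z axes.
In Python, from station import sense, cams, r gives the robot as it stands. The module is installed in compiled form; this text tells all that it offers.
- The arm moves only by the tool step_arm, never from a script. Its argument "targets" is text: rows parted by semicolons, each of 4 numbers parted by spaces: the shift along the tool's x, y, z in cm, then the turn about the tool's z in degrees. In form: x y z turn; .... A call has 1 to 12 rows; each row shifts and turns the commanded pose from where the row before left it, along the tool's axes as they then stand; what a row does not reach is not made up. A row lasts 1/12 s, in which the tool goes at most 41.7 mm and 7.16 degrees, less where a joint would pass 70% of its speed; a pose out of reach is approached as far as the arm can. A call with a gripper value outside its range is refused whole. "claw" is the finger opening in cm, from 0 to 8.7, set as the call begins (left out, the last holds). The fingers move at their own pace and stop on an object; the grip force is fixed at half the most. Time passes only in rows, so rows that do not move let the fingers close. It gives the time, the measured TCP pose, the force, the opening and the grip force at its end, in the units of the state.
- sense(): the state, without advancing time (a new reading comes with each control period).
- cams.capture(name): name is "scene" or "top"; returns a dict with "frame" (384x512x3 uint8, blue, green, red), "vertical_fov" (degrees; the focal length in pixels is half the picture's height over the tangent of half this angle, whatever the lens; pixels are square), "cx", "cy" (the principal point, pixels), "dist_coeffs" ([k1, k2, p1, p2, k3] as OpenCV has them; the pictures are not rectified), "eye" and "rotation" of the camera in the world. Camera axes: x right, y down, z forward; pixel columns grow to the right and rows downward; lengths in m; the calibration is good to about 2 mm. A picture is of the moment at which its call begins. There is no depth.
- r.finish_job(): hands the job in; it is judged then, once.
The state is a dict: "time_s": time; "joints": joint angles; "joint_velocities": joint speeds; "effort": joint torques, N m; "tcp_pos": TCP position; "ee_rot": TCP orientation; "wrist_force": force on the tool from outside, world axes, zero at the start; "moment": the same for the moment, N m; "gripper_width": opening from 0.0 (shut) to 1.0 (fully open); "gripper_force": force on a finger pad.
Only numpy, scipy, OpenCV 4.12 (cv2) and the standard library are available. Lean on these libraries where they do the work, as an engineer would, in place of code of your own. Each camera call takes 0.05 s, during which the arm holds its last target. There are 200 camera calls.

## Working session

There is one attempt and no reset: what is moved stays moved. The work goes in short steps, Python scripts to look and compute and a tool call to move; the robot and the scene stay as the last step left them, time stands still between calls to the robot, and variables do not carry over. Pictures are saved under pics/ and viewed, at most 10 in all, crops included, and the job is handed in when it is done.

Besides the shell and the picture viewer there is one more tool, called after "Request:" as name(argument=value, ...), one argument or row to a line, values as JSON. step_arm: Moves the arm, as the interface text tells. Its arguments: {"type":"object","properties":{"targets":{"type":"string"},"claw":{"type":"number"}},"required":["targets"]}

```bash
mkdir -p pics; cat > h.py <<'E'
import numpy as np, cv2
from station import sense, cams, r
def cap(n):
    c=cams.capture(n); f=c["frame"]; H=f.shape[0]
    fl=H/2/np.tan(np.radians(c["vertical_fov"])/2)
    c["K"]=np.array([[fl,0,c["cx"]],[0,fl,c["cy"]],[0,0,1.]]); c["D"]=np.array(c["dist_coeffs"],float)
    c["R"]=np.array(c["rotation"]); c["e"]=np.array(c["eye"]); return c
def ray(c,uv,z):
    p=cv2.undistortPoints(np.array(uv,float).reshape(-1,1,2),c["K"],c["D"])[:,0]
    d=np.c_[p,np.ones(len(p))]@c["R"].T
    return c["e"]+d*((z-c["e"][2])/d[:,2])[:,None]
def proj(c,P):
    P=(np.array(P,float).reshape(-1,3)-c["e"])@c["R"]
    return cv2.projectPoints(P,np.zeros(3),np.zeros(3),c["K"],c["D"])[0][:,0]
E
python3 - <<'E'
from h import *
for n in("top","scene"):
    c=cap(n); cv2.imwrite(f"pics/{n}0.png",cv2.resize(c["frame"],(800,600),interpolation=cv2.INTER_CUBIC)); print(n,c["e"],c["R"].round(3).tolist(),c["vertical_fov"],c["cx"],c["cy"],c["D"])
print(sense())
E
```

```text
top [0.39942321 0.0319974  1.15752165] [[-0.013, -0.997, 0.075], [-1.0, 0.014, 0.004], [-0.005, -0.075, -0.997]] 52.452923367928555 253.90693704516357 186.31579741921672 [-0.02619317  0.          0.          0.          0.        ]
scene [1.07479471 0.35898713 1.10845783] [[-0.46, 0.756, -0.465], [0.888, 0.384, -0.254], [-0.014, -0.53, -0.848]] 55.39618912090818 262.43663244379997 196.46856141295504 [0.02860353 0.         0.         0.         0.        ]
{'time_s': 0.1, 'joints': array([ 8.42592729e+01,  2.20880995e+01,  3.88578955e-01, -2.34354247e-02,
       -6.84104713e+01, -1.48168200e+01]), 'joint_velocities': array([ 0.08538437, -0.08172443,  0.1290218 ,  0.08537206, -0.05653899,
        0.02867951]), 'effort': array([-3.52252182e-04, -3.91688848e+01,  1.87936234e+01,  4.23189774e+00,
        1.34581453e-02, -7.68974883e-05]), 'tcp_pos': array([0.21927062, 0.58471684, 0.22156211]), 'ee_rot': array([[ 9.36267021e-01, -3.51288684e-01, -5.70443059e-04],
       [-3.51289126e-01, -9.36265158e-01, -1.87201894e-03],
       [ 1.23533108e-04,  1.95310004e-03, -9.99998085e-01]]), 'wrist_force': array([-0.16708773, -0.3722273 ,  0.99642786]), 'moment': array([ 0.03688792, -0.07045452, -0.00080091]), 'gripper_force': 0.0, 'gripper_width': 0.999509823551484}
```

View pics/top0.png

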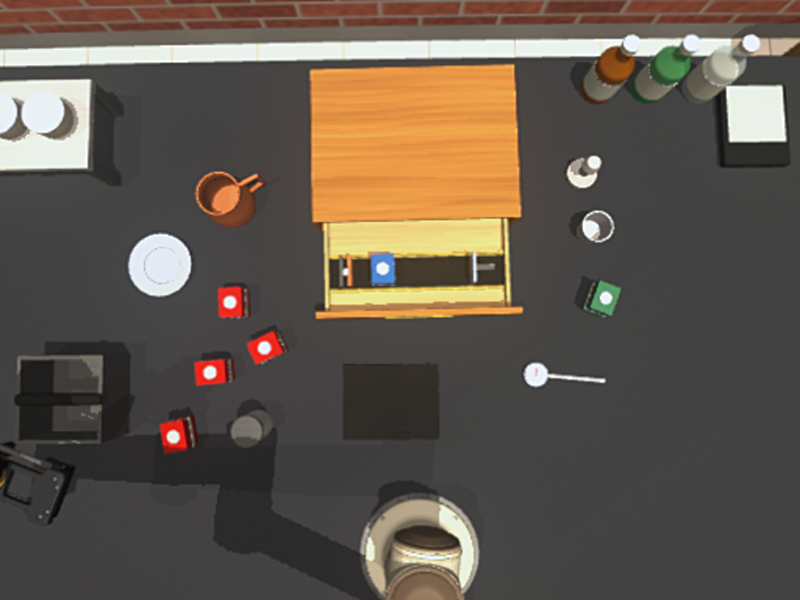

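View pics/scene0.png

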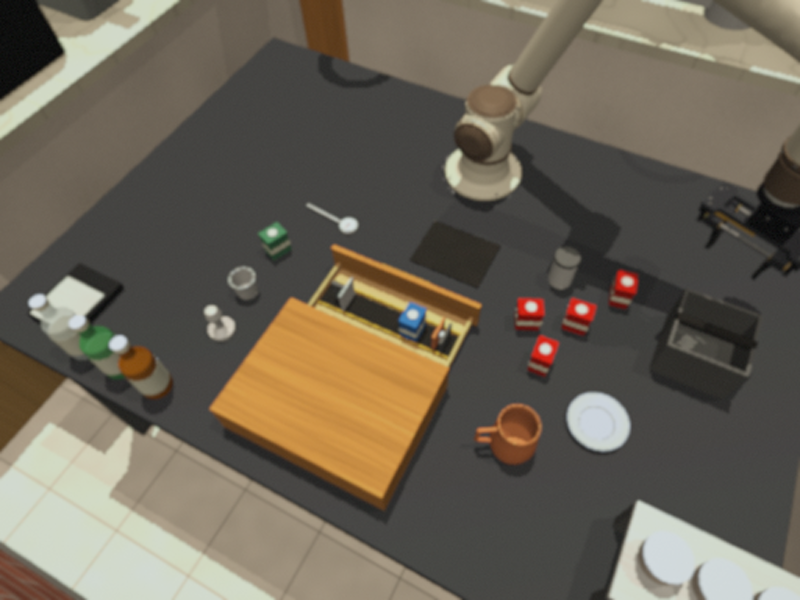

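The top view shows the drawer open (front panel at about row 313), the blue tin at (382,268), the copper plate at about (350,268), the bookend at (477,266), and the green tin at (603,298). The red tin farthest from the base is at (232,302). Next I'll measure these.

```bash
cat > m.py <<'E'
from h import *
def tins(c,z={'g':.066,'r':.066,'b':.078}):
    f=c["frame"]; hsv=cv2.cvtColor(f,cv2.COLOR_BGR2HSV); out=[]
    h,s,v=cv2.split(hsv)
    for k,m in (('g',(h>50)&(h<85)&(s>110)),('r',((h<6)|(h>174))&(s>190)),('b',(h>100)&(h<120)&(s>120))):
        m=(m*255).astype(np.uint8)
        n,lab,st,ce=cv2.connectedComponentsWithStats(m)
        for i in range(1,n):
            if st[i,4]<120 or st[i,4]>1500: continue
            mm=(lab==i); th=cv2.threshold(v[mm].reshape(-1,1),0,255,cv2.THRESH_OTSU)[0]
            lid=((mm&(v>th))*255).astype(np.uint8)
            cs=max(cv2.findContours(lid,cv2.RETR_EXTERNAL,cv2.CHAIN_APPROX_NONE)[0],key=cv2.contourArea)
            P=ray(c,cs[:,0],z[k])[:,:2]; q=cv2.minAreaRect((P*1000).astype(np.float32))
            # disc: unsaturated bright inside hull
            hm=np.zeros_like(m); cv2.fillConvexPoly(hm,cv2.convexHull(cs),255)
            dm=(hm>0)&(s<100)&(v>120); ys,xs=np.nonzero(dm)
            d=ray(c,[[xs.mean(),ys.mean()]],z[k])[0,:2].round(4) if len(xs) else None
            out.append((k,st[i,:4].tolist(),'th',th,'rect',np.round(q[0],1),np.round(q[1],1),round(q[2],1),'disc',d))
    return out
E
python3 - <<'E'
from m import *
c=cap("top"); s=cap("scene")
for n,k in(("top",c),("scene",s)):
    print(n); [print(*t) for t in tins(k)]
f=c["frame"]
a=cv2.resize(f[130:210,195:340],None,fx=5.5,fy=5.5,interpolation=cv2.INTER_CUBIC)[:,:798]
b=cv2.resize(f[175:215,365:410],None,fx=5,fy=4,interpolation=cv2.INTER_CUBIC)
g=np.zeros((600,800,3),np.uint8); g[:440,:a.shape[1]]=a; g[440:,:225]=b
d=cv2.resize(f[175:215,130:175],None,fx=5,fy=4,interpolation=cv2.INTER_CUBIC); g[440:,300:525]=d
cv2.imwrite("pics/crop1.png",g)
E
```

```text
top
g [420, 30, 22, 21] th 108.0 rect [ 900.1 -481.4] [60.3 54.8] 52.8 disc None
r [140, 184, 16, 19] th 185.0 rect [467.2 337.2] [51.1 39.6] 0.5 disc [0.4676 0.3385]
r [159, 212, 22, 21] th 192.0 rect [384.4 274.9] [40.2 52.4] 24.0 disc [0.3844 0.2756]
r [125, 230, 21, 17] th 166.0 rect [341.8 372.4] [39.9 52.1] 5.0 disc [0.342  0.3733]
r [103, 269, 19, 21] th 164.0 rect [230.1 437.8] [50.7 40.8] 10.3 disc [0.2288 0.438 ]
b [237, 163, 16, 19] th 166.0 rect [522.8  61.7] [36.3 47.7] 89.3 disc [0.5233 0.0618]
scene
r [393, 173, 15, 18] th 150.0 rect [229.1 437.6] [51.5 42.4] 8.9 disc [0.2271 0.4377]
r [331, 191, 17, 14] th 147.0 rect [385.2 275.8] [40.9 49.8] 21.7 disc [0.3836 0.2756]
r [363, 192, 18, 16] th 153.0 rect [342.7 373. ] [41.  50.7] 4.3 disc [0.3409 0.3728]
r [341, 215, 16, 20] th 156.0 rect [467.5 337.8] [53.1 39.3] 1.8 disc [0.4665 0.3377]
b [255, 195, 17, 17] th 138.0 rect [524.8  61.8] [49.5 40.4] 1.7 disc [0.5224 0.0601]
```

View pics/crop1.png

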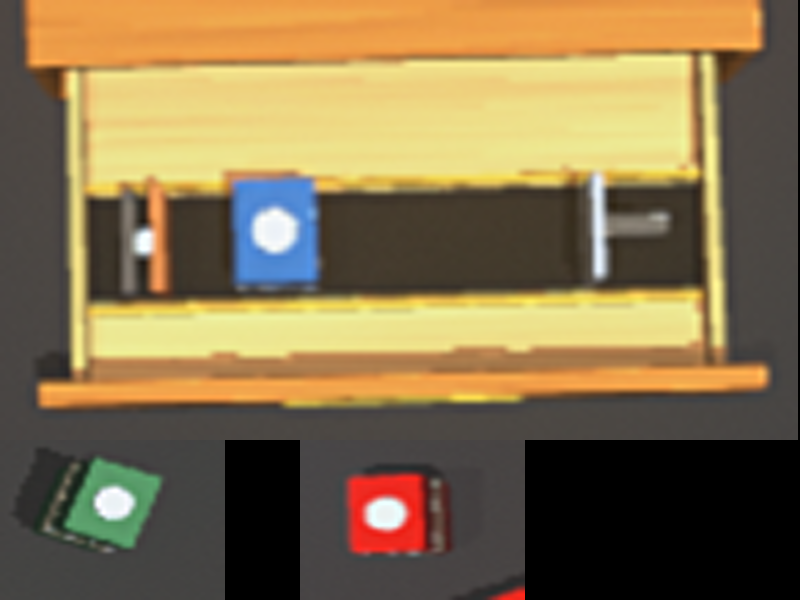

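The crop shows all three drawer items and the two tins clearly. I still need the green tin, the drawer yaw, the bookend and the plate.

```bash
python3 - <<'E'
from h import *
c=cap("top"); s=cap("scene")
cr=lambda L:[[195+(x+.5)/5.5-.5,130+(y+.5)/5.5-.5] for x,y in L]
def show(n,L,z): print(n,ray(c,cr(L),z).round(4)[:,:2].tolist())
show("panel outer top edge",[(40,407),(768,389)],.082)
show("unit top front edge",[(28,67),(762,50)],.094)
show("side walls in",[(88,120),(696,120)],.034)
show("lips inner front z20",[(90,303),(700,290)],.020)
show("lips inner back z20",[(90,195),(700,183)],.020)
show("copper top face edge~ / bottom",[(157,180),(157,290)],.069); show("cop right bottom",[(168,290),(168,190)],.012)
show("bookend face top",[(590,175),(594,278)],.074); show("rib end",[(668,213),(668,233)],.074)
show("blue top LR",[(233,230),(318,230)],.078)
# green in both views
for n,k,(x0,y0,x1,y1) in(("top",c,(370,178,405,206)),("scene",s,(160,138,192,170))):
    f=k["frame"][y0:y1,x0:x1].astype(int); b,g,r_=f[...,0],f[...,1],f[...,2]
    lid=(((g-r_>25)&(g>85))*255).astype(np.uint8)
    cs=max(cv2.findContours(lid,cv2.RETR_EXTERNAL,cv2.CHAIN_APPROX_NONE)[0],key=cv2.contourArea)
    P=ray(k,cs[:,0]+[x0,y0],.066)[:,:2]; q=cv2.minAreaRect((P*1000).astype(np.float32))
    hm=np.zeros_like(lid); cv2.fillConvexPoly(hm,cv2.convexHull(cs),255)
    ys,xs=np.nonzero((hm>0)&(f.min(2)>140)); print(n,q,ray(k,[[xs.mean()+x0,ys.mean()+y0]],.066)[0,:2])
E
```

```text
panel outer top edge [[0.4349, 0.1803], [0.4389, -0.1852]]
unit top front edge [[0.6054, 0.1842], [0.6088, -0.1847]]
side walls in [[0.5881, 0.161], [0.5836, -0.1609]]
lips inner front z20 [[0.492, 0.162], [0.4944, -0.163]]
lips inner back z20 [[0.5499, 0.1617], [0.5518, -0.1645]]
copper top face edge~ / bottom [[0.5507, 0.1218], [0.4941, 0.1222]]
cop right bottom [[0.499, 0.121], [0.5531, 0.1206]]
bookend face top [[0.5495, -0.0992], [0.4968, -0.1001]]
rib end [[0.5295, -0.1385], [0.5192, -0.1382]]
blue top LR [[0.5233, 0.0827], [0.5227, 0.0396]]
top ((465.5429382324219, -338.0074768066406), (41.622398376464844, 54.19618606567383), 68.49771881103516) [ 0.4658626  -0.33876426]
scene ((466.6690979003906, -338.6132507324219), (46.03866958618164, 54.289222717285156), 68.94583892822266) [ 0.46438541 -0.34001743]
```

Request:
step_arm(
  targets="0 0 0 6.85;0 0 0 6.85;0 0 0 6.85;0 0 0 6.85;0 0 0 6.85;0 0 0 6.85;0 0 0 6.85;0 0 0 6.85;0 0 0 6.85;0 0 0 6.85;0 0 0 0",
  claw=8.7,
)

```text
time_s: 1.22
tcp_pos: [0.2194, 0.5851, 0.2224]
ee_rot: [[0.014, -1.0, -0.0], [-1.0, -0.014, -0.0], [0.0, 0.0, -1.0]]
wrist_force: [-0.5, 0.0, 0.1]
gripper_width: 0.999
gripper_force: 0.0
```

Request:
step_arm(
  targets="1 -1 0 0;2 -2 0 0;2.5 -2.5 0 0;2.8 -2.8 0 0;2.8 -2.8 0 0;2.8 -2.8 0 0;2.8 -2.8 0 0;2.8 -2.8 0 0;2.5 -2.5 0 0;1.7 -1.8 0 0;1 -1 0 0;0 0 0 0",
)

```text
time_s: 2.22
tcp_pos: [0.4733, 0.3395, 0.2225]
ee_rot: [[0.015, -1.0, -0.0], [-1.0, -0.015, -0.001], [0.001, 0.0, -1.0]]
wrist_force: [-0.5, 0.3, 0.9]
gripper_width: 1.0
gripper_force: 0.0
```

```bash
cat >> h.py <<'E'
def to(x,y,z,yaw=None):
    s=sense(); R=s["ee_rot"]; d=(R.T@(np.array([x,y,z])-s["tcp_pos"]))*100
    t=np.degrees(np.arctan2(R[1,0],R[0,0]))
    print("t",round(s["time_s"],2),"pos",s["tcp_pos"].round(4),"yaw",t.round(2),"tilt",R[:2,2].round(4),"delta cm",d.round(2),"turn",None if yaw is None else round(t-yaw,2),"F",s["wrist_force"].round(2),"grip",round(s["gripper_width"]*8.7,2),round(float(s["gripper_force"]),1))
E
python3 - <<'E'
from h import *
c=cap("top"); to(.467,.338,.032,-89)
u=lambda L:[[(x+.5)/1.5625-.5,(y+.5)/1.5625-.5] for x,y in L]
print("jug rim near/left/right/handle",ray(c,u([(217,217),(196,197),(243,195),(262,178)]),.105).round(3)[:,:2].tolist())
f=c["frame"][110:240,110:200]; cv2.imwrite("pics/red1.png",cv2.resize(f,None,fx=4.5,fy=4.5))
E
```

```text
t 2.27 pos [0.4724 0.3406 0.2225] yaw -89.1 tilt [-0.0002 -0.0002] delta cm [ 0.25  0.54 19.05] turn -0.1 F [-0.74  0.63  0.13] grip 8.71 0.0
jug rim near/left/right/handle [[0.614, 0.35], [0.651, 0.388], [0.653, 0.305], [0.683, 0.271]]
```

Request:
step_arm(
  targets="0.25 0.54 1 0;0 0 2.5 0;0 0 3 0;0 0 3 0;0 0 3 0;0 0 3 0;0 0 2 0;0 0 1.2 0;0 0 0.7 0;0 0 0 0",
)

```text
time_s: 3.1
tcp_pos: [0.465, 0.3394, 0.0271]
ee_rot: [[0.018, -1.0, -0.002], [-1.0, -0.018, -0.002], [0.002, 0.002, -1.0]]
wrist_force: [0.2, -0.5, 0.5]
gripper_width: 0.998
gripper_force: 0.0
```

Request:
step_arm(
  targets="0 0 0 0;0 0 0 0;0 0 0 0;0 0 0 0;0 0 0 0;0 0 0 0;0 0 0 0",
  claw=4.5,
)

```text
time_s: 3.68
tcp_pos: [0.4663, 0.3399, 0.029]
ee_rot: [[0.017, -1.0, 0.001], [-1.0, -0.017, 0.001], [-0.001, -0.001, -1.0]]
wrist_force: [-0.9, -0.2, 1.6]
gripper_width: 0.595
gripper_force: 29.8
```

```bash
python3 - <<'E'
from h import *
to(.522,.012,.2,-89.4)
E
```

```text
t 3.68 pos [0.4663 0.3399 0.029 ] yaw -89.05 tilt [0.0006 0.0005] delta cm [ 32.86  -5.03 -17.11] turn 0.35 F [-0.91 -0.24  1.62] grip 5.18 29.8
```

Request:
step_arm(
  targets="0 0 -1 0;0 0 -2.5 0;0 0 -3.5 0;0 0 -3.5 0;1 -0.1 -2 0;2.5 -0.4 -1 0;3.3 -0.5 0 0;3.5 -0.5 0 0;3.5 -0.5 0 0;3.5 -0.5 0 0;3.5 -0.5 0 0;3.5 -0.5 0 0.35",
)

```text
time_s: 4.68
tcp_pos: [0.5047, 0.0956, 0.1642]
ee_rot: [[0.011, -1.0, 0.0], [-1.0, -0.011, 0.0], [-0.0, -0.0, -1.0]]
wrist_force: [0.2, -0.2, -1.1]
gripper_width: 0.594
gripper_force: 29.8
```

Request:
step_arm(
  targets="3.5 -0.6 0 0;2.5 -0.5 0 0;1.5 -0.3 0 0;0.7 -0.1 0 0;0 0 0 0;0 0 0 0",
)

```text
time_s: 5.18
tcp_pos: [0.5208, 0.0157, 0.1637]
ee_rot: [[0.01, -1.0, -0.0], [-1.0, -0.01, 0.0], [-0.0, 0.0, -1.0]]
wrist_force: [-0.4, 0.3, -1.1]
gripper_width: 0.594
gripper_force: 29.8
```

```bash
python3 - <<'E'
from m import *
to(.522,.015,.042,-89.4)
c=cap("top"); print(*[t for t in tins(c) if t[0]=='b'])
cv2.imwrite("pics/over1.png",cv2.resize(c["frame"][110:220,180:350],None,fx=4.5,fy=4.5))
E
```

```text
t 5.18 pos [0.5208 0.0157 0.1637] yaw -89.43 tilt [-0.      0.0002] delta cm [ 0.07 -0.12 12.17] turn -0.03 F [-0.41  0.34 -1.14] grip 5.17 29.8
```

View pics/over1.png

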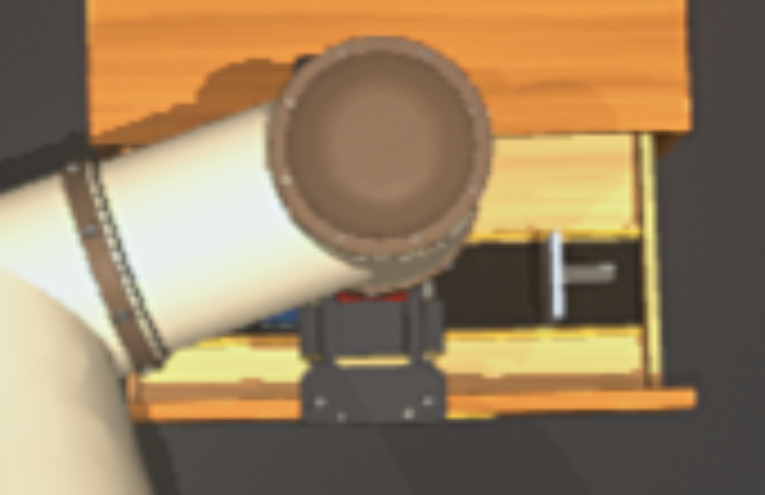

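The arm hides the lane, but the bookend (557,272) is still where it was and the red tin is over the lane. Lowering it.

Request:
step_arm(
  targets="0.05 -0.1 1 0;0 0 2 0;0 0 2.5 0;0 0 2.5 0;0 0 1.8 0;0 0 1.2 0;0 0 0.7 0;0 0 0.4 0;0 0 0.1 0;0 0 0 0;0 0 0 0",
)

```text
time_s: 6.15
tcp_pos: [0.5225, 0.0153, 0.0422]
ee_rot: [[0.011, -1.0, 0.001], [-1.0, -0.011, 0.0], [-0.0, -0.001, -1.0]]
wrist_force: [-0.3, -0.4, -0.9]
gripper_width: 0.594
gripper_force: 29.8
```

```bash
python3 - <<'E'
from h import *
to(.522,.015,.040,-89.4)
E
```

```text
t 6.15 pos [0.5225 0.0153 0.0422] yaw -89.39 tilt [0.0015 0.0005] delta cm [0.03 0.05 0.22] turn 0.01 F [-0.27 -0.42 -0.89] grip 5.17 29.8
```

Still about 1–2 mm up, so I'll ease it down and release.

Request:
step_arm(
  targets="0 0 0.05 0;0 0 0.05 0;0 0 0.05 0;0 0 0 0;0 0 0 0",
)

```text
time_s: 6.57
tcp_pos: [0.5223, 0.0151, 0.0409]
ee_rot: [[0.011, -1.0, 0.001], [-1.0, -0.011, 0.0], [-0.0, -0.001, -1.0]]
wrist_force: [-1.2, 0.6, 6.4]
gripper_width: 0.593
gripper_force: 29.8
```

Request:
step_arm(
  targets="0 0 0 0;0 0 0 0;0 0 0 0;0 0 0 0;0 0 0 0",
  claw=7.4,
)

```text
time_s: 6.98
tcp_pos: [0.5219, 0.0149, 0.0398]
ee_rot: [[0.01, -1.0, -0.0], [-1.0, -0.01, -0.0], [0.0, 0.0, -1.0]]
wrist_force: [-0.0, 0.9, -0.2]
gripper_width: 0.832
gripper_force: 0.0
```

Request:
step_arm(
  targets="0 0 -0.7 0;0 0 -1.5 0;0 0 -2.5 0;0 0 -3 0;0 0 -3 0;0 0 -2 0;0 0 -0.7 0;0 0 0 0",
)

```text
time_s: 7.65
tcp_pos: [0.523, 0.0153, 0.1764]
ee_rot: [[0.01, -1.0, 0.005], [-1.0, -0.01, 0.001], [-0.001, -0.005, -1.0]]
wrist_force: [-0.4, -0.3, 0.8]
gripper_width: 0.852
gripper_force: 0.0
```

```bash
python3 - <<'E'
from h import *
to(.4655,-.339,.17,-111.4); print(sense()["joints"].round(1))
E
```

```text
t 7.65 pos [0.523  0.0153 0.1764] yaw -89.4 tilt [0.0049 0.0015] delta cm [35.37  6.13  0.56] turn 22.0 F [-0.45 -0.35  0.78] grip 7.41 0.0
[ 19.5  14.3 -17.9   0.  -57.5 -18.9]
```

Request:
step_arm(
  targets="1 0.2 0 0;2.4 0.4 0 0;3.3 0.6 0 0;3.7 0.6 0 0;3.8 0.7 0 0;3.8 0.7 0 0;3.8 0.7 0 0;3.8 0.7 0 0;3.6 0.6 0 0;3 0.5 0 0;2 0.3 0 0;1.2 0.15 0 0",
  claw=8.7,
)

```text
time_s: 8.65
tcp_pos: [0.4618, -0.3418, 0.1715]
ee_rot: [[0.007, -1.0, -0.005], [-1.0, -0.007, 0.002], [-0.002, 0.005, -1.0]]
wrist_force: [0.0, 0.3, -0.7]
gripper_width: 0.999
gripper_force: 0.0
```

Request:
step_arm(
  targets="0 0 0 5.5;0 0 0 5.5;0 0 0 5.5;0 0 0 5.5;0 0 0 0;0 0 0 0",
)

```text
time_s: 9.15
tcp_pos: [0.4635, -0.3391, 0.1728]
ee_rot: [[-0.362, -0.932, -0.002], [-0.932, 0.362, 0.001], [-0.0, 0.002, -1.0]]
wrist_force: [-0.6, -0.4, -0.1]
gripper_width: 1.0
gripper_force: 0.0
```

```bash
python3 - <<'E'
from m import *
to(.4655,-.339,.028,-111.4)
c=cap("top"); print(*[t for t in tins(c)],sep="\n")
g=c["frame"]
a=cv2.resize(g[130:210,200:345],None,fx=5.5,fy=4,interpolation=cv2.INTER_CUBIC); b=cv2.resize(g[165:225,340:430],None,fx=4,fy=4)
o=np.zeros((570,800,3),np.uint8); o[:320,:797]=a[:,:797]; o[325:565,:360]=b; cv2.imwrite("pics/green1.png",o)
E
```

```text
t 9.15 pos [ 0.4635 -0.3391  0.1728] yaw -111.25 tilt [-0.0022  0.0011] delta cm [-0.08 -0.22 14.48] turn 0.15 F [-0.58 -0.36 -0.15] grip 8.7 0.0
('g', [419, 30, 23, 21], 'th', 109.0, 'rect', array([ 902. , -482.1]), array([57.6, 56.1]), 43.9, 'disc', None)
('r', [254, 163, 17, 19], 'th', 193.0, 'rect', array([523.5,  12.7]), array([39.4, 48.2]), 89.2, 'disc', array([0.5237, 0.013 ]))
('r', [159, 212, 22, 21], 'th', 188.0, 'rect', array([384.4, 274.9]), array([40.2, 52.4]), 24.0, 'disc', array([0.3844, 0.2756]))
('r', [125, 230, 21, 17], 'th', 175.0, 'rect', array([341.9, 372.3]), array([39.9, 51.9]), 5.0, 'disc', array([0.342 , 0.3733]))
('r', [103, 269, 19, 21], 'th', 157.0, 'rect', array([229.3, 437.8]), array([52.5, 40.7]), 11.0, 'disc', array([0.2289, 0.4378]))
('b', [237, 163, 16, 19], 'th', 162.0, 'rect', array([522.8,  61.7]), array([36.3, 47.7]), 89.3, 'disc', array([0.5236, 0.0617]))
```

View pics/green1.png

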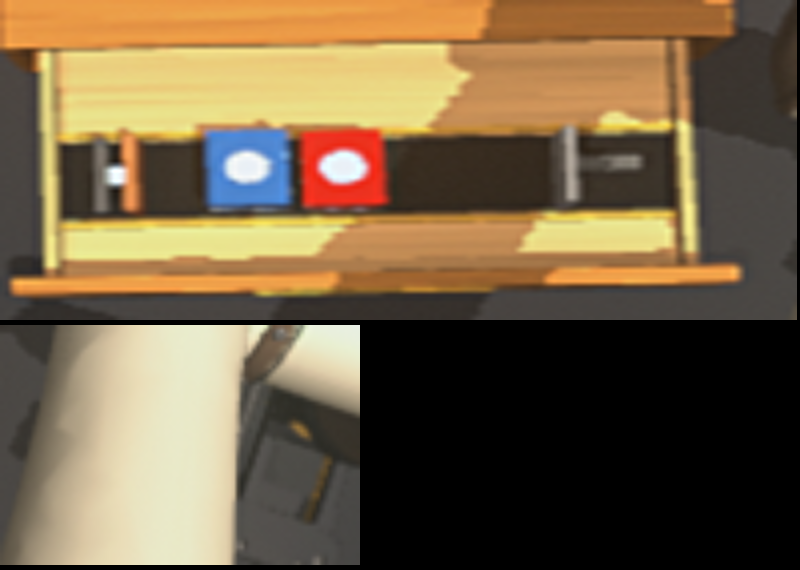

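The red tin stands in the lane at crop (343,168), square beside the blue one at (247,168). Now the green tin.

Request:
step_arm(
  targets="-0.1 -0.2 1 0;0 0 2 0;0 0 3 0;0 0 3 0;0 0 2.5 0;0 0 1.6 0;0 0 0.9 0;0 0 0.4 0;0 0 0 0;0 0 0 0",
)

```text
time_s: 10.03
tcp_pos: [0.467, -0.3397, 0.0307]
ee_rot: [[-0.364, -0.931, 0.001], [-0.931, 0.364, -0.001], [0.0, -0.002, -1.0]]
wrist_force: [0.1, -0.6, 0.2]
gripper_width: 0.997
gripper_force: 0.0
```

Request:
step_arm(
  targets="0 0 0 0;0 0 0 0;0 0 0 0;0 0 0 0;0 0 0 0;0 0 0 0;0 0 0 0",
  claw=4.5,
)

```text
time_s: 10.62
tcp_pos: [0.4663, -0.3394, 0.0302]
ee_rot: [[-0.365, -0.931, 0.0], [-0.931, 0.365, -0.0], [0.0, -0.0, -1.0]]
wrist_force: [-0.9, 1.0, 1.2]
gripper_width: 0.595
gripper_force: 30.0
```

Request:
step_arm(
  targets="0 0 -1 0;0 0 -2 0;0 0 -3 0;0 0 -3 0;0 0 -2.5 -5.5;0 0 -1 -5.5;0 0 0 -5.5;0 0 0 -5.5;0 0 0 0;0 0 0 0",
)

```text
time_s: 11.45
tcp_pos: [0.4661, -0.3393, 0.1554]
ee_rot: [[0.008, -1.0, 0.0], [-1.0, -0.008, 0.0], [-0.0, -0.0, -1.0]]
wrist_force: [0.5, -0.3, -0.4]
gripper_width: 0.596
gripper_force: 30.0
```

```bash
python3 - <<'E'
from m import *
to(.5225,-.043,.153,-89.4)
E
```

```text
t 11.45 pos [ 0.4661 -0.3393  0.1554] yaw -89.55 tilt [0.0001 0.0001] delta cm [-29.59  -5.87   0.24] turn -0.15 F [ 0.46 -0.3  -0.42] grip 5.19 30.0
```

Request:
step_arm(
  targets="-1 -0.2 0 0;-2 -0.4 0 0;-3 -0.6 0 0;-3.5 -0.7 0 0;-3.6 -0.7 0 -0.15;-3.6 -0.7 0 0;-3.6 -0.7 0 0;-3.4 -0.67 0 0;-2.8 -0.6 0 0;-1.9 -0.4 0 0;-1.2 -0.2 0 0;0 0 0 0",
)

```text
time_s: 12.45
tcp_pos: [0.5218, -0.0405, 0.155]
ee_rot: [[0.015, -1.0, 0.0], [-1.0, -0.015, 0.0], [-0.0, -0.0, -1.0]]
wrist_force: [1.1, -0.3, -0.5]
gripper_width: 0.593
gripper_force: 30.0
```

Request:
step_arm(
  targets="0 0 1 0;0 0 2 0;0 0 2.5 0;0 0 2.3 0;0 0 1.6 0;0 0 0.9 0;0 0 0.5 0;0 0 0.2 0;0 0 0 0;0 0 0 0",
)

```text
time_s: 13.28
tcp_pos: [0.5222, -0.0429, 0.0458]
ee_rot: [[0.013, -1.0, 0.002], [-1.0, -0.013, 0.0], [-0.0, -0.002, -1.0]]
wrist_force: [0.3, -0.0, -0.6]
gripper_width: 0.593
gripper_force: 30.0
```

```bash
python3 - <<'E'
from m import *
to(.5225,-.043,.042,-89.4)
E
```

```text
t 13.28 pos [ 0.5222 -0.0429  0.0458] yaw -89.27 tilt [0.0018 0.0002] delta cm [ 0.01 -0.03  0.38] turn 0.13 F [ 0.32 -0.02 -0.61] grip 5.16 30.0
```

Request:
step_arm(
  targets="0 0 0.1 0.1;0 0 0.1 0;0 0 0.1 0;0 0 0.1 0;0 0 0.05 0;0 0 0 0;0 0 0 0",
)

```text
time_s: 13.87
tcp_pos: [0.5224, -0.0426, 0.0421]
ee_rot: [[0.012, -1.0, 0.002], [-1.0, -0.012, -0.0], [0.0, -0.002, -1.0]]
wrist_force: [-0.9, 0.1, 7.3]
gripper_width: 0.597
gripper_force: 30.0
```

Request:
step_arm(
  targets="0 0 0 0;0 0 0 0;0 0 0 0;0 0 0 0;0 0 0 0",
  claw=7.4,
)

```text
time_s: 14.28
tcp_pos: [0.5214, -0.0428, 0.0403]
ee_rot: [[0.011, -1.0, -0.0], [-1.0, -0.011, -0.0], [0.0, 0.0, -1.0]]
wrist_force: [-0.7, 0.2, 0.3]
gripper_width: 0.829
gripper_force: 0.0
```

Request:
step_arm(
  targets="0 0 -0.7 0;0 0 -1.5 0;0 0 -2.5 0;0 0 -2.5 0;0 0 -1.5 0;0 0 -0.7 0;0 0 0 0;0 0 0 0",
)

```text
time_s: 14.95
tcp_pos: [0.5211, -0.0427, 0.1342]
ee_rot: [[0.011, -1.0, -0.001], [-1.0, -0.011, 0.0], [-0.0, 0.001, -1.0]]
wrist_force: [-1.4, -0.3, -1.1]
gripper_width: 0.849
gripper_force: 0.0
```

```bash
python3 - <<'E'
from m import *
to(.524,-.1215,.038,-89.4)
E
```

```text
t 14.95 pos [ 0.5211 -0.0427  0.1342] yaw -89.38 tilt [-0.0005  0.0004] delta cm [ 7.88 -0.21  9.62] turn 0.02 F [-1.43 -0.33 -1.07] grip 7.38 0.0
```

Request:
step_arm(
  targets="1 0 0 0;2 -0.1 0 0;2 -0.1 0 0;1.6 0 0 0;0.9 0 0 0;0.35 0 0 0;0 0 0 0",
)

```text
time_s: 15.53
tcp_pos: [0.5239, -0.122, 0.1336]
ee_rot: [[0.01, -1.0, -0.002], [-1.0, -0.01, -0.0], [-0.0, 0.002, -1.0]]
wrist_force: [-0.2, -0.3, 0.4]
gripper_width: 0.853
gripper_force: 0.0
```

```bash
python3 - <<'E'
from m import *
to(.5237,-.1205,.038,-89.4)
c=cap("top"); print(*[t for t in tins(c)],sep="\n")
o=cv2.resize(c["frame"][130:210,195:340],None,fx=5.5,fy=5.5,interpolation=cv2.INTER_CUBIC); cv2.imwrite("pics/be.png",o[:,:797])
E
```

```text
t 15.53 pos [ 0.5239 -0.122   0.1336] yaw -89.45 tilt [-0.0018 -0.    ] delta cm [-0.15 -0.    9.56] turn -0.05 F [-0.19 -0.25  0.41] grip 7.42 0.0
('g', [420, 30, 22, 21], 'th', 111.0, 'rect', array([ 900.5, -481.5]), array([58.6, 54.1]), 52.8, 'disc', None)
('r', [159, 212, 22, 21], 'th', 189.0, 'rect', array([384.4, 274.9]), array([40.2, 52.4]), 24.0, 'disc', array([0.3844, 0.2756]))
('r', [125, 230, 21, 17], 'th', 162.0, 'rect', array([341.9, 372.3]), array([39.9, 51.9]), 5.0, 'disc', array([0.342 , 0.3733]))
('r', [103, 269, 19, 21], 'th', 157.0, 'rect', array([229.3, 437.8]), array([52.5, 40.7]), 11.0, 'disc', array([0.2289, 0.4378]))
```

View pics/be.png

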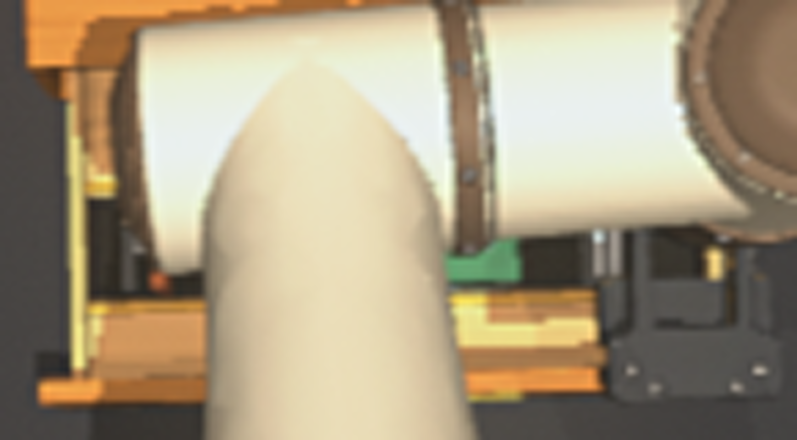

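The arm hides most of the lane. The green tin's edge (485,260) and the bookend (600,250) are visible and as expected. Descending on the rib.

Request:
step_arm(
  targets="-0.1 0 1 0;0 0 2 0;0 0 2.2 0;0 0 2 0;0 0 1.2 0;0 0 0.7 0;0 0 0.3 0;0 0 0.1 0;0 0 0 0",
)

```text
time_s: 16.33
tcp_pos: [0.5249, -0.1199, 0.0399]
ee_rot: [[0.012, -1.0, 0.001], [-1.0, -0.012, -0.0], [0.0, -0.001, -1.0]]
wrist_force: [0.1, -0.6, -0.0]
gripper_width: 0.849
gripper_force: 0.0
```

Request:
step_arm(
  targets="0 0 0 0;0 0 0 0;0 0 0 0;0 0 0 0;0 0 0 0;0 0 0 0;0 0 0 0;0 0 0 0;0 0 0 0;0 0 0 0;0 0 0 0",
  claw=0.4,
)

```text
time_s: 17.25
tcp_pos: [0.5247, -0.1202, 0.0396]
ee_rot: [[0.011, -1.0, 0.001], [-1.0, -0.011, -0.0], [0.0, -0.001, -1.0]]
wrist_force: [-0.0, 0.3, -1.1]
gripper_width: 0.113
gripper_force: 30.0
```

```bash
python3 - <<'E'
from m import *
to(.5237,-.1205,.038,-89.4)
E
```

```text
t 17.25 pos [ 0.5247 -0.1202  0.0396] yaw -89.35 tilt [ 0.0006 -0.    ] delta cm [0.03 0.1  0.16] turn 0.05 F [-0.04  0.27 -1.13] grip 0.98 30.0
```

Request:
step_arm(
  targets="-0.3 0 0 0;-0.5 0 0 0;-0.6 0 0 0;-0.6 0 0 0;-0.6 0 0 0;-0.6 0 0 0;-0.6 0 0 0;-0.6 0 0 0;-0.6 0 0 0;-0.6 0 0 0;-0.5 0 0 0;-0.4 0 0 0",
)

```text
time_s: 18.25
tcp_pos: [0.5239, -0.0565, 0.0396]
ee_rot: [[0.012, -1.0, -0.0], [-1.0, -0.012, -0.002], [0.002, 0.0, -1.0]]
wrist_force: [2.3, -10.0, -1.0]
gripper_width: 0.116
gripper_force: 30.0
```

Request:
step_arm(
  targets="-0.4 0 0 0;-0.4 0 0 0;-0.4 0 0 0;-0.4 0 0 0;-0.4 0 0 0;-0.3 0 0 0;-0.2 0 0 0",
)

```text
time_s: 18.83
tcp_pos: [0.5234, -0.0318, 0.0396]
ee_rot: [[0.012, -1.0, -0.001], [-1.0, -0.012, -0.002], [0.002, 0.001, -1.0]]
wrist_force: [2.0, -8.6, -1.2]
gripper_width: 0.113
gripper_force: 30.0
```

```bash
python3 - <<'E'
from m import *
to(.522,-.018,.038,-89.4)
c=cap("top"); print(*[t for t in tins(c)],sep="\n")
s=cap("scene"); print(*[t for t in tins(s)],sep="\n")
a=cv2.resize(c["frame"][140:200,195:295],None,fx=4,fy=4,interpolation=cv2.INTER_CUBIC); b=cv2.resize(s["frame"][150:250,190:330],None,fx=4,fy=3.5,interpolation=cv2.INTER_CUBIC)
o=np.zeros((595,600,3),np.uint8); o[:240,:400]=a; o[243:593,:560]=b; cv2.imwrite("pics/push.png",o)
E
```

```text
t 18.83 pos [ 0.5234 -0.0318  0.0396] yaw -89.34 tilt [-0.0006 -0.0023] delta cm [-1.38  0.12  0.15] turn 0.06 F [ 1.98 -8.56 -1.15] grip 0.98 30.0
('g', [420, 30, 22, 21], 'th', 103.0, 'rect', array([ 900.1, -481.4]), array([60.3, 54.8]), 52.8, 'disc', None)
('r', [158, 212, 23, 21], 'th', 189.0, 'rect', array([397.1, 279.2]), array([19.1, 51.5]), 14.2, 'disc', array([0.3905, 0.2772]))
('r', [125, 230, 21, 17], 'th', 161.0, 'rect', array([341.9, 372.3]), array([39.9, 51.9]), 5.0, 'disc', array([0.342 , 0.3733]))
('r', [103, 269, 19, 21], 'th', 156.0, 'rect', array([229.3, 437.8]), array([52.5, 40.7]), 11.0, 'disc', array([0.2289, 0.4378]))
('g', [52, 210, 18, 18], 'th', 101.0, 'rect', array([ 869.9, -504.8]), array([56.6, 50.4]), 0.5, 'disc', None)
('r', [394, 173, 14, 17], 'th', 144.0, 'rect', array([229.7, 437.2]), array([52.5, 41. ]), 9.0, 'disc', array([0.2274, 0.4376]))
('r', [331, 191, 18, 14], 'th', 157.0, 'rect', array([393.1, 278.9]), array([24. , 49.6]), 21.7, 'disc', array([0.3885, 0.2769]))
('r', [363, 192, 18, 16], 'th', 156.0, 'rect', array([342. , 372.8]), array([39.8, 50.5]), 4.3, 'disc', array([0.3409, 0.3728]))
```

View pics/push.png

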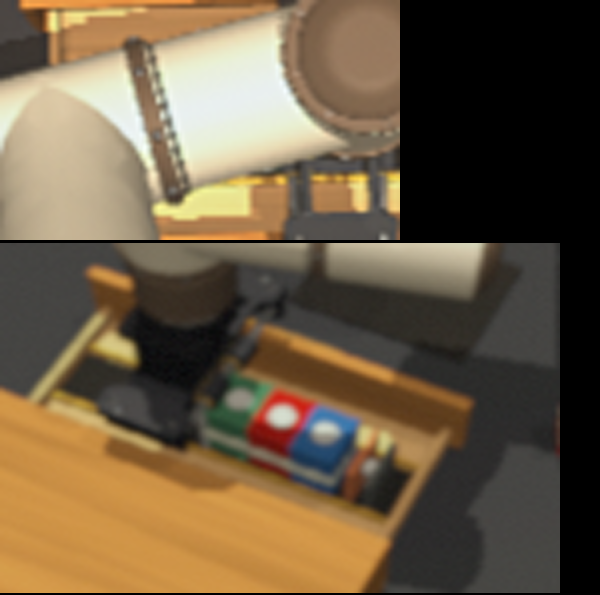

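In the scene crop, the row (240–330, 400–440) stands square just short of the copper plate at (357,470). From here I'll move slowly and watch the force.

Request:
step_arm(
  targets="-0.15 0 0 0;-0.15 0 0 0;-0.15 0 0 0;-0.15 0 0 0;-0.1 0 0 0;-0.1 0 0 0",
)

```text
time_s: 19.43
tcp_pos: [0.5233, -0.024, 0.0396]
ee_rot: [[0.011, -1.0, -0.001], [-1.0, -0.011, -0.002], [0.002, 0.001, -1.0]]
wrist_force: [1.9, -9.2, -0.6]
gripper_width: 0.113
gripper_force: 30.0
```

Request:
step_arm(
  targets="-0.1 0 0 0;-0.1 0 0 0",
)

```text
time_s: 19.6
tcp_pos: [0.5232, -0.022, 0.0396]
ee_rot: [[0.011, -1.0, -0.001], [-1.0, -0.011, -0.002], [0.002, 0.001, -1.0]]
wrist_force: [1.8, -9.3, -1.7]
gripper_width: 0.107
gripper_force: 30.0
```

Request:
step_arm(
  targets="-0.1 0 0 0;-0.1 0 0 0",
)

```text
time_s: 19.77
tcp_pos: [0.5232, -0.02, 0.0396]
ee_rot: [[0.011, -1.0, -0.001], [-1.0, -0.011, -0.002], [0.002, 0.001, -1.0]]
wrist_force: [2.0, -10.2, -0.6]
gripper_width: 0.109
gripper_force: 30.0
```

```bash
python3 - <<'E'
from m import *
to(.522,-.0165,.038,-89.4)
E
```

```text
t 19.77 pos [ 0.5232 -0.02    0.0396] yaw -89.35 tilt [-0.0007 -0.0023] delta cm [-0.35  0.12  0.16] turn 0.05 F [  1.98 -10.19  -0.57] grip 0.95 30.0
```

Request:
step_arm(
  targets="-0.05 0 0 0;-0.05 0 0 0",
)

```text
time_s: 19.93
tcp_pos: [0.523, -0.0195, 0.0396]
ee_rot: [[0.011, -1.0, -0.001], [-1.0, -0.011, -0.003], [0.003, 0.001, -1.0]]
wrist_force: [3.1, -12.2, -0.8]
gripper_width: 0.113
gripper_force: 30.0
```

Request:
step_arm(
  targets="-0.05 0 0 0;-0.05 0 0 0",
)

```text
time_s: 20.1
tcp_pos: [0.5229, -0.0187, 0.0396]
ee_rot: [[0.011, -1.0, -0.002], [-1.0, -0.011, -0.003], [0.003, 0.002, -1.0]]
wrist_force: [2.4, -12.2, -0.6]
gripper_width: 0.114
gripper_force: 30.0
```

```bash
python3 - <<'E'
from m import *
to(.522,-.0165,.038,-89.4)
s=cap("scene")
b=cv2.resize(s["frame"][180:235,225:305],None,fx=9,fy=9,interpolation=cv2.INTER_CUBIC); cv2.imwrite("pics/push2.png",b)
E
```

```text
t 20.1 pos [ 0.5229 -0.0187  0.0396] yaw -89.35 tilt [-0.0015 -0.0031] delta cm [-0.22  0.09  0.15] turn 0.05 F [  2.4  -12.21  -0.65] grip 0.99 30.0
```

View pics/push2.png

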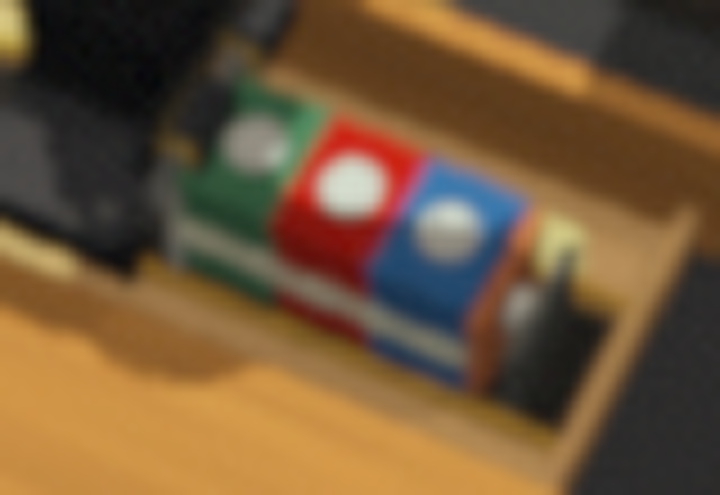

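The three tins are tight together and the blue one meets the copper plate at (500,300). The force also jumped about 2 N there. I'll press about 2.5 mm further.

Request:
step_arm(
  targets="-0.05 0 0 0;-0.05 0 0 0;-0.05 0 0 0",
)

```text
time_s: 20.4
tcp_pos: [0.5228, -0.0173, 0.0396]
ee_rot: [[0.011, -1.0, -0.002], [-1.0, -0.011, -0.003], [0.003, 0.002, -1.0]]
wrist_force: [1.9, -13.2, -1.5]
gripper_width: 0.113
gripper_force: 30.0
```

Request:
step_arm(
  targets="-0.05 0 0 0;-0.05 0 0 0;0 0 0 0;0 0 0 0",
)

```text
time_s: 20.73
tcp_pos: [0.5228, -0.0164, 0.0396]
ee_rot: [[0.011, -1.0, -0.002], [-1.0, -0.011, -0.003], [0.003, 0.002, -1.0]]
wrist_force: [1.1, -12.5, 0.4]
gripper_width: 0.117
gripper_force: 30.0
```

Request:
step_arm(
  targets="0 0 0 0;0 0 0 0;0 0 0 0;0 0 0 0;0 0 0 0",
  claw=4,
)

```text
time_s: 21.15
tcp_pos: [0.5234, -0.0137, 0.0397]
ee_rot: [[0.012, -1.0, 0.0], [-1.0, -0.012, -0.0], [0.0, -0.0, -1.0]]
wrist_force: [0.6, -2.6, 0.2]
gripper_width: 0.399
gripper_force: 1.5
```

Request:
step_arm(
  targets="0 0 -0.5 0;0 0 -1 0;0 0 -2 0;0 0 -3 0;0 0 -3 0;0 0 -2.5 0;0 0 -1.2 0;0 0 -0.5 0;0 0 0 0",
)

```text
time_s: 21.9
tcp_pos: [0.5238, -0.0132, 0.1785]
ee_rot: [[0.012, -1.0, 0.004], [-1.0, -0.012, 0.001], [-0.001, -0.004, -1.0]]
wrist_force: [-0.1, -0.3, -0.6]
gripper_width: 0.458
gripper_force: 0.0
```

Request:
step_arm(
  targets="0 0.8 0 0;0 1.8 0 0;0 2.8 0 0;0 3.3 0 0;0 3.3 0 0;0 2.5 0 0;0 1.5 0 0;0 0.7 0 0;0 0 0 0;0 0 0 0",
  claw=0,
)

```text
time_s: 22.73
tcp_pos: [0.3564, -0.0155, 0.1764]
ee_rot: [[0.012, -1.0, -0.0], [-1.0, -0.012, -0.0], [0.0, 0.0, -1.0]]
wrist_force: [0.7, 0.7, -0.1]
gripper_width: 0.005
gripper_force: 0.0
```

```bash
python3 - <<'E'
from m import *
to(.385,0,.045,-89.4)
c=cap("top"); print(*[t for t in tins(c)],sep="\n")
s=cap("scene")
a=cv2.resize(c["frame"][145:200,200:335],None,fx=5.5,fy=5.5,interpolation=cv2.INTER_CUBIC); b=cv2.resize(s["frame"][175:235,195:305],None,fx=5,fy=4.5,interpolation=cv2.INTER_CUBIC)
o=np.zeros((580,750,3),np.uint8); o[:302,:742]=a[:302]; o[305:575,:550]=b; cv2.imwrite("pics/rel.png",o)
E
```

```text
t 22.73 pos [ 0.3564 -0.0155  0.1764] yaw -89.32 tilt [-0.     -0.0002] delta cm [-1.52 -2.87 13.14] turn 0.08 F [ 0.73  0.66 -0.11] grip 0.05 0.0
('g', [420, 30, 22, 21], 'th', 109.0, 'rect', array([ 900.3, -481.8]), array([59.3, 54.1]), 52.8, 'disc', None)
('r', [238, 163, 14, 19], 'th', 171.0, 'rect', array([522.9,  62. ]), array([36.6, 51. ]), 89.4, 'disc', array([0.5237, 0.0632]))
('r', [159, 212, 22, 21], 'th', 177.0, 'rect', array([384.3, 275. ]), array([40.1, 52.1]), 24.1, 'disc', array([0.3845, 0.2758]))
('r', [125, 230, 21, 17], 'th', 162.0, 'rect', array([341.9, 372.3]), array([39.9, 51.9]), 5.0, 'disc', array([0.342 , 0.3733]))
('r', [103, 269, 19, 21], 'th', 157.0, 'rect', array([229.3, 437.8]), array([52.5, 40.7]), 11.0, 'disc', array([0.2289, 0.4378]))
('b', [224, 163, 13, 19], 'th', 181.0, 'rect', array([522. , 102.1]), array([33.5, 50.4]), 89.4, 'disc', array([0.5231, 0.1026]))
```

View pics/rel.png

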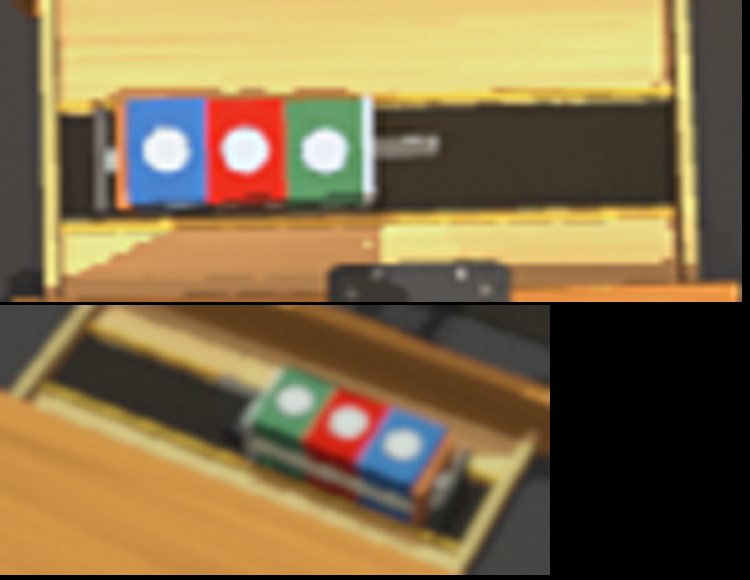

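The tins are released and held snug in one row: blue (166,150), red (245,150), green (325,150), with the bookend at (367,150) against them. Now I'll lower the closed fingers in front of the panel.

Request:
step_arm(
  targets="-0.7 -0.5 1 0;-0.8 -1 2 0;0 -0.7 2.5 0;0 -0.3 2.5 0;0 0 2 0;0 0 1.4 0;0 0 0.8 0;0 0 0.4 0;0 0 0 0;0 0 0 0",
)

```text
time_s: 23.67
tcp_pos: [0.3817, -0.0002, 0.0505]
ee_rot: [[0.011, -1.0, -0.0], [-1.0, -0.011, -0.0], [0.0, 0.0, -1.0]]
wrist_force: [0.0, 0.2, -0.2]
gripper_width: 0.007
gripper_force: 0.0
```

```bash
python3 - <<'E'
from m import *
to(.42,0,.05,-89.4)
c=cap("top")["frame"].astype(float); o=cv2.resize(cv2.imread("pics/top0.png"),(512,384),interpolation=cv2.INTER_AREA).astype(float)
for n,f in(("old",o),("new",c)):
    q=(f[...,2]-f[...,0])[165:182,214:230].mean(0); print(n,q.round().astype(int))
E
```

```text
t 23.67 pos [ 3.817e-01 -2.000e-04  5.050e-02] yaw -89.36 tilt [-0.0001 -0.0002] delta cm [ 0.02 -3.83  0.05] turn 0.04 F [ 0.02  0.18 -0.21] grip 0.06 0.0
old [ 23  24  22  18  17  13   7  22  93 146 133  82  38  22  22  23]
new [  22   23   20   17   15    7   33  131   98  -60 -139 -135 -108  -87
  -74  -70]
```

The copper plate's edge moved 1.3 px, about 3.4 mm, which is the press I wanted. Now pushing the drawer.

Request:
step_arm(
  targets="0 -0.8 0 0;0 -1.2 0 0;0 -0.8 0 0;0 -0.5 0 0;0 -0.3 0 0;0 -0.3 0 0;0 -0.3 0 0;0 -0.4 0 0;0 -0.5 0 0;0 -0.7 0 0;0 -0.9 0 0;0 -0.9 0 0",
)

```text
time_s: 24.72
tcp_pos: [0.4575, 0.0003, 0.0504]
ee_rot: [[0.011, -1.0, -0.001], [-1.0, -0.011, -0.0], [0.0, 0.001, -1.0]]
wrist_force: [-2.4, -0.1, -0.3]
gripper_width: 0.004
gripper_force: 1.1
```

Request:
step_arm(
  targets="0 -0.9 0 0;0 -0.9 0 0;0 -0.9 0 0;0 -0.9 0 0;0 -0.9 0 0;0 -0.9 0 0;0 -0.9 0 0;0 -0.9 0 0;0 -0.9 0 0;0 -0.8 0 0;0 -0.7 0 0;0 -0.6 0 0",
)

```text
time_s: 25.72
tcp_pos: [0.5599, 0.0017, 0.0505]
ee_rot: [[0.011, -1.0, 0.0], [-1.0, -0.011, 0.0], [-0.0, -0.0, -1.0]]
wrist_force: [-1.6, -1.7, 0.2]
gripper_width: 0.009
gripper_force: 1.1
```

```bash
python3 - <<'E'
from m import *
to(.592,0,.05,-89.4)
E
```

```text
t 25.72 pos [0.5599 0.0017 0.0505] yaw -89.36 tilt [0.0002 0.    ] delta cm [ 0.21 -3.2   0.05] turn 0.04 F [-1.58 -1.75  0.24] grip 0.07 1.1
```

Request:
step_arm(
  targets="0 -0.5 0 0;0 -0.4 0 0;0 -0.4 0 0;0 -0.3 0 0;0 -0.3 0 0;0 -0.2 0 0;0 -0.2 0 0",
)

```text
time_s: 26.3
tcp_pos: [0.5821, 0.002, 0.0505]
ee_rot: [[0.011, -1.0, -0.0], [-1.0, -0.011, 0.0], [-0.0, 0.0, -1.0]]
wrist_force: [-1.9, -0.8, 0.1]
gripper_width: 0.006
gripper_force: 1.0
```

Request:
step_arm(
  targets="0 -0.15 0 0;0 -0.15 0 0;0 -0.1 0 0",
)

```text
time_s: 26.55
tcp_pos: [0.5857, 0.002, 0.0505]
ee_rot: [[0.011, -1.0, -0.001], [-1.0, -0.011, -0.0], [0.0, 0.001, -1.0]]
wrist_force: [-3.6, -0.3, 0.8]
gripper_width: 0.003
gripper_force: 2.2
```

Request:
step_arm(
  targets="0 -0.1 0 0;0 -0.1 0 0;0 -0.1 0 0",
)

```text
time_s: 26.8
tcp_pos: [0.5864, 0.0019, 0.0504]
ee_rot: [[0.011, -1.0, -0.006], [-1.0, -0.011, -0.0], [0.0, 0.006, -1.0]]
wrist_force: [-9.5, 2.2, 6.7]
gripper_width: 0.004
gripper_force: 5.4
```

Request:
step_arm(
  targets="0 -0.1 0 0;0 -0.1 0 0;0 -0.1 0 0",
)

```text
time_s: 27.05
tcp_pos: [0.5896, 0.002, 0.0505]
ee_rot: [[0.011, -1.0, -0.005], [-1.0, -0.011, -0.0], [0.0, 0.005, -1.0]]
wrist_force: [-7.6, 1.0, 2.6]
gripper_width: 0.009
gripper_force: 3.5
```

Request:
step_arm(
  targets="0 -0.1 0 0;0 -0.1 0 0;0 -0.1 0 0",
)

```text
time_s: 27.3
tcp_pos: [0.5936, 0.002, 0.0504]
ee_rot: [[0.011, -1.0, -0.003], [-1.0, -0.011, -0.0], [0.0, 0.003, -1.0]]
wrist_force: [-8.4, 1.2, 3.7]
gripper_width: 0.007
gripper_force: 4.6
```

Request:
step_arm(
  targets="0 -0.1 0 0;0 -0.05 0 0;0 0 0 0",
)

```text
time_s: 27.55
tcp_pos: [0.5935, 0.002, 0.0504]
ee_rot: [[0.011, -1.0, -0.007], [-1.0, -0.011, -0.001], [0.0, 0.007, -1.0]]
wrist_force: [-9.6, 1.1, 5.3]
gripper_width: 0.006
gripper_force: 5.7
```

Request:
step_arm(
  targets="0 -0.1 0 0;0 -0.1 0 0;0 0 0 0",
)

```text
time_s: 27.8
tcp_pos: [0.5934, 0.002, 0.0504]
ee_rot: [[0.011, -1.0, -0.011], [-1.0, -0.011, -0.001], [0.001, 0.011, -1.0]]
wrist_force: [-16.0, 3.4, 9.9]
gripper_width: 0.001
gripper_force: 8.5
```

Request:
step_arm(
  targets="0 -0.1 0 0;0 0 0 0;0 0 0 0",
)

```text
time_s: 28.05
tcp_pos: [0.5934, 0.002, 0.0504]
ee_rot: [[0.01, -1.0, -0.013], [-1.0, -0.01, -0.001], [0.001, 0.013, -1.0]]
wrist_force: [-16.8, 4.2, 10.7]
gripper_width: 0.003
gripper_force: 9.8
```

It's at the hard stop: 17 N and no travel. Backing off and checking.

Request:
step_arm(
  targets="0 0.5 0 0;0 1.5 0 0;0 2.5 0 0;0 3 0 0;0 3 -1 0;0 3 -2.5 0;0 2 -3 0;0 1 -3 0;0 0 -1.5 0;0 0 0 0;0 0 0 0",
)

```text
time_s: 28.97
tcp_pos: [0.4365, 0.001, 0.1622]
ee_rot: [[0.012, -1.0, 0.006], [-1.0, -0.012, 0.002], [-0.002, -0.006, -1.0]]
wrist_force: [0.1, 0.3, -0.2]
gripper_width: 0.008
gripper_force: 0.0
```

Request:
step_arm(
  targets="-2 0 0 0;-3.5 0 0 0;-4 0 0 0;-4 0 0 0;-4 0 0 0;-3.5 0 0 0;-2 0 0 0;0 0 0 0;0 0 0 0",
)

```text
time_s: 29.72
tcp_pos: [0.4318, 0.2311, 0.159]
ee_rot: [[0.013, -1.0, -0.002], [-1.0, -0.013, -0.002], [0.002, 0.002, -1.0]]
wrist_force: [-1.2, 0.1, -0.7]
gripper_width: 0.002
gripper_force: 0.0
```

```bash
python3 - <<'E'
from m import *
to(.4,0.2,.15,-89.4)
c=cap("top"); print(*[t for t in tins(c)],sep="\n")
cv2.imwrite("pics/end.png",cv2.resize(c["frame"][20:260,70:410],None,fx=2.3,fy=2.3,interpolation=cv2.INTER_CUBIC))
E
```

```text
t 29.72 pos [0.4318 0.2311 0.159 ] yaw -89.26 tilt [-0.0016 -0.0015] delta cm [3.06 3.22 0.91] turn 0.14 F [-1.17  0.11 -0.67] grip 0.02 0.0
('g', [419, 30, 23, 21], 'th', 103.0, 'rect', array([ 900.4, -481.6]), array([60.3, 54.1]), 52.8, 'disc', None)
```

View pics/end.png

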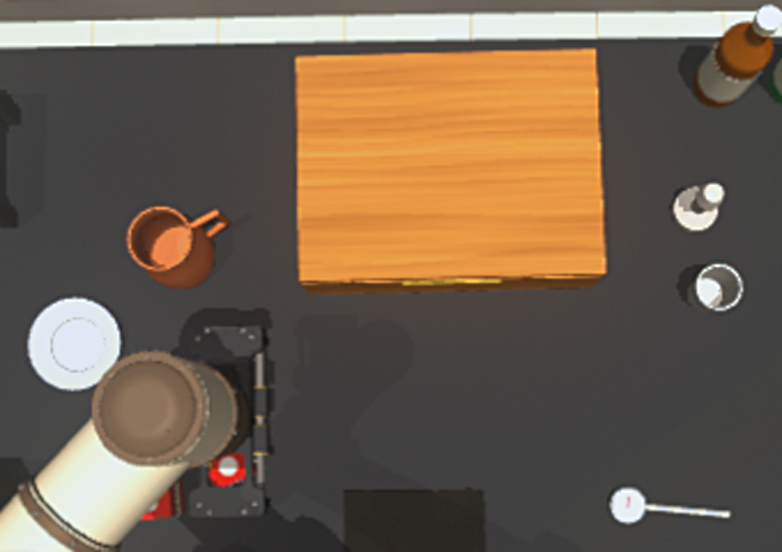

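The drawer front is flush with the unit's face at row 283, and everything else is where it was. Handing in.

```bash
python3 -c "
from station import r
print(r.finish_job())"
```

```text
the job is handed in; nothing more can be done
None
```

The job is handed in at about 30 s of the 72 s allowed: the blue, red and green tins stand in one snug row between the bookend and the copper plate (pressed in about 3 mm), and the drawer is closed against its hard stop; the judge's verdict was not shown.

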